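# Push the sample pot through the sprung doors into the analyser

### The job

Load the analyser: slide the plain metal sample pot along its steel tray, without lifting it off the tray or tipping it over, so that the pot itself pushes open the two little self-closing door leaves, and keep pushing it gently until it drops into the recess inside the hood. Then draw back so that both leaves close fully behind it; leave the other things on the bench where they are.

Things in the scene. Friction and masses are not known exactly. Their poses are not given: they have to be found in the camera images.
- pot_center (a point): The sample pot: a plain aluminium cylinder with a steel cap of the same diameter, 40 mm across, 36 mm tall, about 130 g, standing loose on the tray in front of the doors. This point is its centre, 18 mm above its underside; z is its upright axis.
- door (a point): Middle of the analyser's doorway (fixed; it faces sideways, to the robot's right), in the outer face of the hood's front wall, at the level of the tray's sliding surface, 12 mm above the bench. x points level into the hood along the lane, y to the left looking in, z up. Doorway 72 mm wide, 80 mm high above the tray; front wall 6 mm thick, 156 mm wide.
- roof_edge (a point): Top of the strip over the doorway, middle, in the front face: 84 mm above the tray surface. Behind it the hood's clear flat roof, as high, runs 120 mm back to the 170 mm tall instrument body. A finger must lean, tip forward, to follow the pot in under it. Axes as door.
- apron (a point): On the steel tray's surface, 85 mm straight out from door, axes as there. The tray is 140 mm wide and ends about 143 mm out from the door. Two fences, 5 mm high, 6 mm thick, narrow like a funnel from 63 mm either side of the middle (138 mm out) to 23 mm (33 mm out); then parallel guides, 5 mm high, form a lane 46 mm wide in through the doorway. Fingers can pass above them.
- recess (a point): Middle of the recess at tray-surface level, as it is on average: 43 mm past door. The lane floor steps down 5 mm into it; it is as wide as the lane and 50 mm long, its far end an upright stop wall 33 mm higher than the tray surface. The tray with step, stop and fences is set up to 4 mm deeper or shallower each time (stop 64 to 72 mm past the door) and this point does not show it: feel for the stop.
- leaf_left (a joint): The left door leaf (at +y of door): slick grey plastic, 34 mm wide, 43 mm tall, 4 mm thick, from 7 to 50 mm above the tray surface. It turns about an upright hinge at the left edge of the doorway (y = +35 mm, 2 mm in front of the door plane), only inward, against a light spring (under 1 N at its edge). 0 = shut, grows as it swings inward, 1.57 = pointing straight in.
- leaf_right (a joint): The right door leaf, the mirror image, hinged at y = -35 mm. 0 = shut, grows as it swings inward. The leaves meet in the middle; a pot pushed in spreads both, and they slip shut behind it once it is far enough in.
- cap_a: Bystander: a blue plastic screw cap, 42 mm across, 15 mm high, on the bench to one side of the tray; origin under its centre.
- cap_b: Bystander: the same kind of cap, on the other side of the tray; origin under its centre.
- weight_pot: Bystander: a wider, lower metal pot with a stub on its lid, 54 mm across, 40 mm tall, on the bench beside the hood; origin under its centre.
- jar: Bystander: a glass jar with a blue cap, 60 mm across, 85 mm tall, beside the hood; origin under its centre.
- dish: Bystander: a white ceramic bowl, 90 mm across, 40 mm tall, beside the hood; origin under its centre.
- spatula: Bystander: a thin steel lab spatula, 165 mm long, lying flat on the bench beside the tray, on its left looking in.

How it is judged:
By the outcome, as a careful person would: the job done as asked, in the order asked, and still so for the second after the job is handed in, with the robot touching nothing.
It also fails if it takes over 42 s, if anything falls off the work surface, if the arm or the gripper's body presses on something with over 40 N, if the wrist force passes 120 N, or if a joint passes its speed limit or range.

### The arm

A 7-joint arm with a two-finger parallel gripper is mounted at the origin on the work surface. World frame = base frame: x ahead of the robot, y to its left, z up, the work surface at z = 0. Lengths are in m, angles in rad, forces in N, time in s.
With the tool pointing down it reaches from about 0.425 to 0.925 m from the base axis. Payload 6.8 kg.
Tool frame: the origin (TCP) lies at the very end of the fingers, on their centre line; the grasp point (between the pads) lies 19 mm behind it; z points along the fingers, y is the direction in which the jaws open and shut (so a half turn about z gives the same grasp; the last joint's range is limited). The gripper opens to 85 mm and grips with 20 to 120 N. Pads are 22 mm wide; open, the fingers measure 114 mm over their backs; the gripper's body (76 mm by 85 mm) begins 54 mm behind the grasp point. The pads swing forward as they close: fully open they stand 13 mm farther back than shut.
Start: joints at [-1.365, 0.477, 0.022, 1.555, -0.011, 1.109, -0.083], TCP at [0.208, 0.642, 0.192] pointing down, gripper open.
Joint ranges: [-2.96, 2.96], [-0.34, 2.1], [-1.41, 1.46], [0.24, 2.44], [-1.37, 4.51], [0.17, 1.92], [-2.96, 2.96]. Speed limits (rad/s): [2.39, 2.39, 3.14, 3.14, 3.14, 3.14, 3.14].

### API

Orientations are given as a unit quaternion [w, x, y, z].
In Python, from station import bot gives the robot as it stands.
- The arm moves only by the tool move_arm, never from a script. Its argument "commands" is text: rows parted by semicolons, each of 7 numbers parted by spaces: the opening, from 0 (shut) to 1 (fully open), then the shift along the tool's x, y, z in cm, then the turn, a rotation vector about the tool's x, y, z in degrees. In form: gripper tx ty tz rx ry rz; .... A call has 1 to 12 rows; each row shifts and turns the commanded pose from where the row before left it, along the tool's axes as they then stand; what a row does not reach is not made up. A row lasts 1/12 s, in which the tool goes at most 41.7 mm and 7.16 degrees, less where a joint would pass 70% of its speed; a pose out of reach is approached as far as the arm can. A call with a gripper value outside its range is refused whole. The fingers move at their own pace and stop on an object; "force" is the grip in N (left out, the last holds). Time passes only in rows, so rows that do not move let the fingers close. It gives the time, the measured TCP pose, the force and the opening at its end, in the units of the state.
- bot.get_obs(): the state, without advancing time (a new reading comes with each control period).
- bot.read_camera(name): name is "side" or "top"; returns a dict with "img" (420x560x3 uint8, red, green, blue), "K" (3x3 intrinsics, pixels), "rvec" (rotation vector, rad) and "tvec" (3), from world to camera coordinates, as OpenCV has them. Camera axes: x right, y down, z forward; pixel columns grow to the right and rows downward; lengths in m; the calibration is good to about 2 mm. A picture is of the moment at which its call begins. There is no depth.
- bot.hand_in(): hands the job in, once; it reports no verdict.
The state is a dict: "t": time; "q": joint angles; "joint_vel": joint speeds; "joint_torque": joint torques, N m; "eef_pos": TCP position; "tool_rot": TCP orientation; "contact_force": force on the tool from outside, world axes, zero at the start; "torque": the same for the moment, N m; "gripper_width": opening from 0.0 (shut) to 1.0 (fully open).
Only numpy, scipy, OpenCV 4.12 (cv2) and the standard library are available. Lean on these libraries where they do the work, as an engineer would, in place of code of your own. Each camera call takes 0.05 s, during which the arm holds its last target. There are 200 camera calls.

## Working session

There is one attempt and no reset: what is moved stays moved. The work goes in short steps, Python scripts to look and compute and a tool call to move; the robot and the scene stay as the last step left them, time stands still between calls to the robot, and variables do not carry over. Pictures are saved under pics/ and viewed, about 8 in all and at most 12, crops included, and the job is handed in when it is done.

Besides the shell and the picture viewer there is one more tool, called after ">>>" by a JSON object that holds its "fn" and its "kwargs". move_arm: Moves the arm, as the interface text tells. Its arguments: {"type":"object","properties":{"commands":{"type":"string"},"force":{"type":"number"}},"required":["commands"]}

```bash
mkdir -p pics
cat > h.py <<'E'
import numpy as np, cv2
from station import bot
def snap(n,f):
    c=bot.read_camera(n); cv2.imwrite(f,cv2.cvtColor(c['img'],cv2.COLOR_RGB2BGR)); return c
def ray(c,u,v,z):
    R=cv2.Rodrigues(np.array(c['rvec'],float))[0]; t=np.array(c['tvec'],float).ravel()
    d=R.T@np.linalg.inv(np.array(c['K']))@np.array([u,v,1.]); o=-R.T@t
    return o+d*(z-o[2])/d[2]
def proj(c,P):
    return cv2.projectPoints(np.array(P,float).reshape(-1,3),np.array(c['rvec'],float),np.array(c['tvec'],float),np.array(c['K'],float),None)[0].reshape(-1,2)
E
python3 - <<'E'
from h import *
o=bot.get_obs(); print(o)
for n in('top','side'):
    c=snap(n,f'pics/{n}0.png'); R=cv2.Rodrigues(np.array(c['rvec'],float))[0]; print(n,-R.T@np.array(c['tvec']).ravel(),R.round(2),c['K'])
E
```

```text
{'t': 0.0, 'q': array([-1.36510207,  0.47782842,  0.02232585,  1.55646807, -0.01152803,
        1.10930887, -0.08310544]), 'joint_vel': array([-4.93312696e-05, -3.77804060e-04, -3.51152754e-04, -1.94820007e-04,
        1.48945530e-03,  1.10767862e-04,  8.98763135e-06]), 'joint_torque': array([ 8.28466054e-04, -5.96461451e+01,  1.60798654e+00, -2.81193852e+01,
        1.24190294e-02,  9.49870358e-03, -1.56503990e-05]), 'eef_pos': array([0.20814558, 0.64139049, 0.19129951]), 'tool_rot': array([-9.26229098e-05,  1.56246321e-01,  9.87717671e-01, -9.38032991e-04]), 'contact_force': array([-0.31510139, -0.72920817, -0.18149009]), 'torque': array([-0.03258043,  0.0329164 , -0.0389911 ]), 'gripper_width': 0.9992423960504934}
top [0.37990628 0.0653281  1.02363191] [[ 0.01 -1.   -0.  ]
 [-0.98 -0.   -0.22]
 [ 0.22  0.   -0.98]] [[540.02792302   0.         287.30999641]
 [  0.         540.02792302 202.91767779]
 [  0.           0.           1.        ]]
side [0.46694111 0.44084792 0.59162106] [[-0.97 -0.25  0.  ]
 [-0.19  0.73 -0.65]
 [ 0.16 -0.63 -0.76]] [[390.39729275   0.         279.62261826]
 [  0.         390.39729275 206.91790413]
 [  0.           0.           1.        ]]
```

View pics/top0.png

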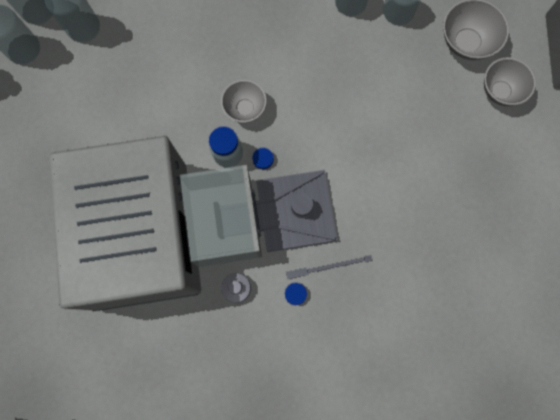

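View pics/side0.png

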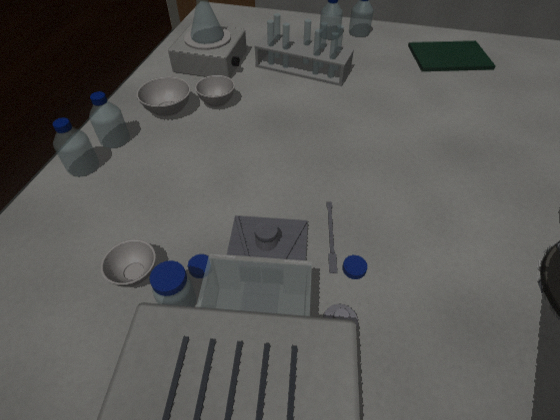

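Run:
```python
import cv2,numpy as np
a=cv2.imread('pics/top0.png')[150:275,170:350]; b=cv2.imread('pics/side0.png')[200:325,190:370]
f=lambda i:cv2.convertScaleAbs(cv2.resize(i,None,fx=4.4,fy=4.4,interpolation=cv2.INTER_CUBIC),alpha=1.6)
cv2.imwrite('pics/za.png',f(a));cv2.imwrite('pics/zb.png',f(b))
```

```text
(no output)
```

View pics/za.png

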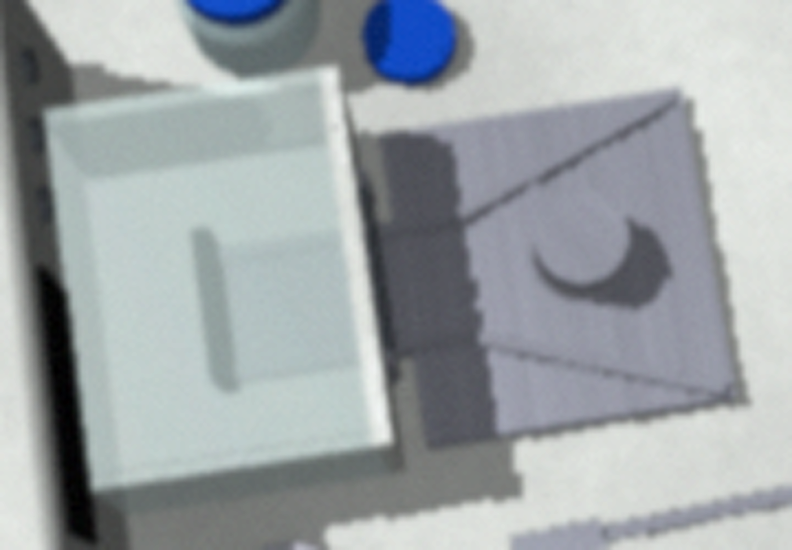

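View pics/zb.png

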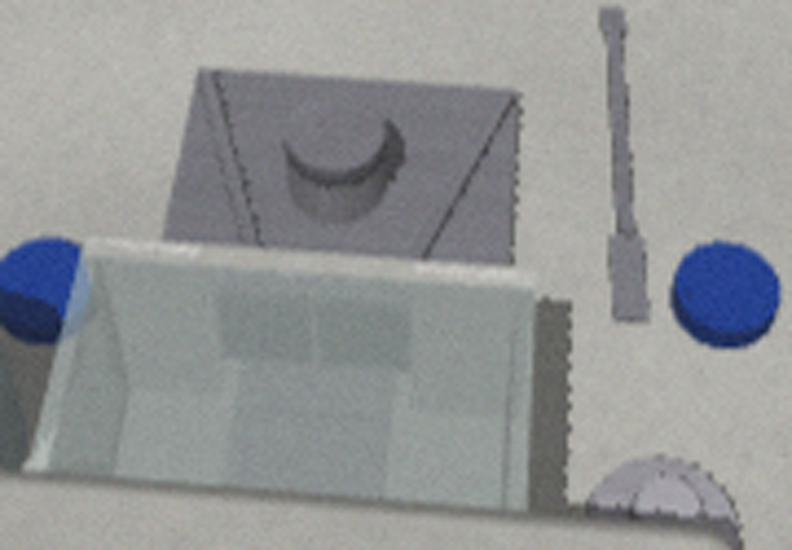

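```bash
cat > fit.py <<'E'
from h import *
from scipy.optimize import least_squares
ct=bot.read_camera('top'); cs=bot.read_camera('side')
T=lambda U,V:((U+.5)/4.4-.5+170,(V+.5)/4.4-.5+150)
S=lambda U,V:((U+.5)/4.4-.5+190,(V+.5)/4.4-.5+200)
# cam, pixel, door-frame point mm, tray-shift?
L=[(ct,T(391,443),(0,78,84),0),(ct,T(340,67),(0,-78,84),0),(ct,T(683,92),(-143,-70,0),1),(ct,T(736,400),(-143,70,0),1),
(ct,T(466,218),(-33,-23,5),1),(ct,T(485,345),(-33,23,5),1),
(cs,S(86,239),(0,-78,84),0),(cs,S(538,273),(0,78,84),0),(cs,S(200,68),(-143,-70,0),1),(cs,S(521,92),(-143,70,0),1)]
def W(p,P):
    c,s=np.cos(p[2]),np.sin(p[2]); P=np.array(P)/1000
    return np.array([p[0]+c*P[0]-s*P[1],p[1]+s*P[0]+c*P[1],.012+P[2]])
def res(p):
    r=[]
    for c,uv,P,k in L:
        P=np.array(P,float); P[0]+=p[3]*1000*k
        r+=list(proj(c,W(p,P))[0]-uv)
    return np.array(r+[p[3]*200])
f=least_squares(res,[.4,.1,1.5,0]); p=f.x
print(p,np.degrees(p[2]),res(p)[:-1].reshape(-1,2).round(1))
a=ray(ct,*T(583,238),.048);b=ray(cs,*S(338,142),.048)
print('pot',a,b)
R=np.array([[np.cos(p[2]),-np.sin(p[2])],[np.sin(p[2]),np.cos(p[2])]])
for q in(a,b):print((R.T@(q[:2]-p[:2])*1000).round(1))
print('caps')
for uv,z in((T(410,35),.015),((296,294),.015),((236,287),.04),((372,259),.0),((288,275),0)):
    q=ray(ct,*uv,z);print((R.T@(q[:2]-p[:2])*1000).round(0))
np.save('p.npy',p)
E
python3 fit.py
```

```text
[ 0.57699705  0.1305263   1.72786438 -0.00587272] 98.99933652377597 [[-0.1  1. ]
 [-0.7  0.5]
 [ 1.1 -0.1]
 [ 1.4  0.4]
 [-2.1  2.3]
 [-2.9 -3.1]
 [-0.1 -1. ]
 [-0.2 -0.6]
 [ 0.3 -1.2]
 [-0.2 -1.4]]
pot [0.59492074 0.04163063 0.048     ] [0.59128455 0.04763805 0.048     ]
[-90.6  -3.8]
[-84.1  -1.1]
caps
[ -31. -113.]
[-55. 156.]
[ 51. 128.]
[-208.  112.]
[-46. 118.]
```

>>> {"fn": "move_arm", "kwargs": {"commands": "0.12 0 0 -3 0 0 0; 0.12 0 0 -3 0 0 0; 0.12 -2 -2 0 0 0 0; 0.12 -2 -2 0 0 0 0; 0.12 -2 -2 0 0 0 0; 0.12 -2 -2 0 0 0 0; 0.12 -2 -2 0 0 0 0; 0.12 -2 -2 0 0 0 0; 0.12 -2 -2 0 0 0 0; 0.12 -2 -2 0 0 0 0; 0.12 -2 -2 0 0 0 0; 0.12 -2 -2 0 0 0 0"}}

```text
t: 1.2
eef_pos: [0.3372, 0.3886, 0.2522]
tool_rot: [-0.0, 0.156, 0.988, -0.0]
contact_force: [-0.2, -0.2, 0.1]
gripper_width: 0.118
```

```bash
cat >> h.py <<'E'
from scipy.spatial.transform import Rotation as Ro
p=np.load('p.npy')
yaw=p[2]; d=np.array([np.cos(yaw),np.sin(yaw),0]); l=np.array([-d[1],d[0],0]); k=np.array([0,0,1.])
D=np.array([p[0],p[1],.012])
def st(th=None,tgt=None):
    o=bot.get_obs(); w,x,y,z=o['tool_rot']; R=Ro.from_quat([x,y,z,w])
    r=o['eef_pos']-D; print('t',o['t'].__round__(2),'lane mm',(np.array([r@d,r@l,r[2]])*1000).round(1),'F lane',np.array([o['contact_force']@v for v in(d,l,k)]).round(2),'q',o['q'].round(2),'g',round(o['gripper_width'],3))
    zz=R.as_matrix()[:,2]; print('lean',np.degrees(np.arctan2(zz@d,-zz[2])).round(1))
    if th is not None:
        a=np.radians(th); z=d*np.sin(a)-k*np.cos(a); Y=-l; X=np.cross(Y,z)
        G=Ro.from_matrix(np.c_[X,Y,z]); print('rotvec deg to goal',np.degrees((R.inv()*G).as_rotvec()).round(1))
    if tgt is not None:
        v=np.array(tgt)/1000; P=D+d*v[0]+l*v[1]+k*v[2]
        print('shift cm tool',(R.inv().apply(P-o['eef_pos'])*100).round(2))
E
python3 -c "
from h import *
st(0,(-165,-3,210))"
```

```text
t 1.2 lane mm [292.4 196.5 240.2] F lane [-0.2   0.2   0.08] q [-1.08  0.15  0.12  1.87 -0.02  1.12  0.3 ] g 0.118
lean -0.0
rotvec deg to goal [-0. -0. 63.]
shift cm tool [-38.53 -31.72   3.02]
```

>>> {"fn": "move_arm", "kwargs": {"commands": "0.12 -3 -2.4 0 0 0 0; 0.12 -3 -2.4 0 0 0 0; 0.12 -3 -2.4 0 0 0 0; 0.12 -3 -2.4 0 0 0 0; 0.12 -3 -2.4 0 0 0 0; 0.12 -3 -2.4 0 0 0 0; 0.12 -3 -2.4 0 0 0 0; 0.12 -3 -2.4 0 0 0 0; 0.12 -3 -2.4 0 0 0 0; 0.12 -3 -2.4 0 0 0 0; 0.12 -3 -2.4 0 0 0 0; 0.12 -3 -2.4 0 0 0 0"}}

```text
t: 2.2
eef_pos: [0.591, 0.0034, 0.2523]
tool_rot: [-0.0, 0.156, 0.988, 0.0]
contact_force: [1.2, -0.1, 0.8]
gripper_width: 0.118
```

>>> {"fn": "move_arm", "kwargs": {"commands": "0.12 0 0 0 0 0 7; 0.12 0 0 0 0 0 7; 0.12 0 0 0 0 0 7; 0.12 0 0 0 0 0 7; 0.12 0 0 0 0 0 7; 0.12 0 0 0 0 0 7; 0.12 0 0 0 0 0 7; 0.12 0 0 0 0 0 7; 0.12 0 0 0 0 0 7"}}

```text
t: 2.95
eef_pos: [0.5902, 0.0051, 0.2521]
tool_rot: [-0.0, 0.652, 0.759, -0.0]
contact_force: [-0.3, 0.0, 0.3]
gripper_width: 0.116
```

>>> {"fn": "move_arm", "kwargs": {"commands": "0.12 0 0 0 0 7 0; 0.12 0 0 0 0 7 0; 0.12 0 0 0 0 7 0; 0.12 0 0 0 0 7 0; 0.12 0 0 0 0 7 0; 0.12 0 0 0 0 7 0; 0.12 0 0 0 0 7 0; 0.12 0 0 0 0 0 0; 0.12 0 0 0 0 0 0"}}

```text
t: 3.7
eef_pos: [0.5899, 0.0031, 0.2501]
tool_rot: [-0.316, 0.593, 0.691, 0.268]
contact_force: [-0.3, 0.8, 1.4]
gripper_width: 0.119
```

```bash
python3 -c "
from h import *
st(50,(-165,-3,60))
c=snap('top','pics/top1.png')
# pot/door overlay on top0 & side crop
cs=bot.read_camera('side')
tiles=[]
for c,(x0,y0) in((c,(190,140)),(cs,(190,190))):
    im=cv2.cvtColor(c['img'],cv2.COLOR_RGB2BGR); s=4; im=cv2.resize(im[y0:y0+140,x0:x0+100*2-0],None,fx=s,fy=s)[:, :800]
    im=cv2.convertScaleAbs(im,alpha=1.6)
    t=np.linspace(0,2*np.pi,60)
    for cx,cy,col in((-90.6,-3.8,(0,0,255)),(-84.1,-1.1,(0,255,0))):
      for z in(0,.036):
        P=[D+d*(cx/1000+.02*np.cos(a))+l*(cy/1000+.02*np.sin(a))+k*z for a in t]
        q=(proj(c,P)-[x0,y0]+.5)*s; cv2.polylines(im,[q.astype(int)],True,col,1)
    tiles.append(cv2.resize(im,None,fx=.75,fy=.53))
cv2.imwrite('pics/ov.png',np.vstack(tiles))
"
```

```text
t 3.7 lane mm [-127.9    7.1  238.1] F lane [0.82 0.21 1.44] q [-0.    0.6   0.47  1.61 -0.91  1.64  0.87] g 0.119
lean 49.0
rotvec deg to goal [-0.   1.  -0.3]
shift cm tool [-15.87   1.1    8.89]
```

View pics/ov.png

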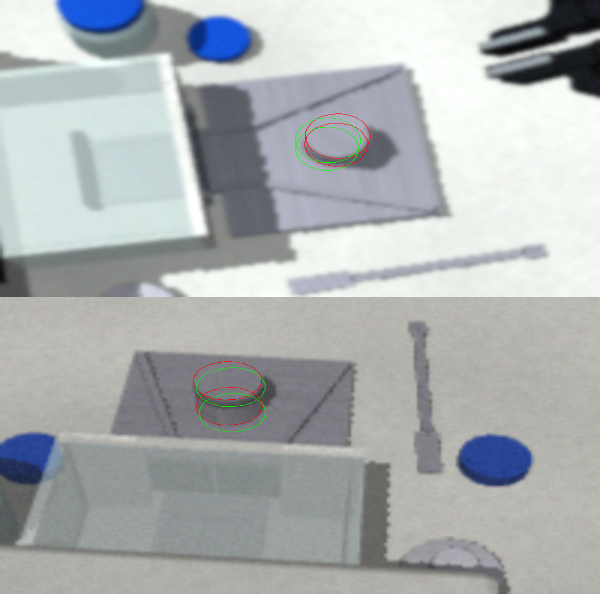

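>>> {"fn": "move_arm", "kwargs": {"commands": "0.12 -2.7 0.16 1.48 0 1 0; 0.12 -2.64 0.16 1.48 0 0 0; 0.12 -2.64 0.16 1.48 0 0 0; 0.12 -2.64 0.16 1.48 0 0 0; 0.12 -2.64 0.16 1.48 0 0 0; 0.12 -2.64 0.16 1.48 0 0 0; 0.12 0 0 0 0 0 0; 0.12 0 0 0 0 0 0"}}

```text
t: 4.47
eef_pos: [0.6053, -0.0258, 0.0741]
tool_rot: [-0.322, 0.588, 0.69, 0.274]
contact_force: [0.1, 0.2, 1.6]
gripper_width: 0.122
```

```bash
python3 -c "
from h import *
st(50,(-150,-2.5,12))"
```

```text
t 4.47 lane mm [-158.8   -3.5   62.1] F lane [ 0.23 -0.13  1.55] q [ 0.08  0.86  0.41  1.6  -0.98  1.51  1.09] g 0.122
lean 50.0
rotvec deg to goal [-0.2 -0.   0.1]
shift cm tool [-3.27 -0.1   3.9 ]
```

>>> {"fn": "move_arm", "kwargs": {"commands": "0.12 -0.8 0 1 0 0 0; 0.12 -0.8 0 1 0 0 0; 0.12 -0.8 0 1 0 0 0; 0.12 -0.8 0 0.9 0 0 0; 0.12 0 0 0 0 0 0; 0.12 0 0 0 0 0 0"}}

```text
t: 4.97
eef_pos: [0.6032, -0.018, 0.0232]
tool_rot: [-0.322, 0.588, 0.689, 0.274]
contact_force: [0.5, -0.5, 0.5]
gripper_width: 0.12
```

```bash
python3 -c "
from h import *
st(50,(-116,-2.5,12))"
```

```text
t 4.97 lane mm [-150.8   -2.7   11.2] F lane [-0.57 -0.43  0.54] q [ 0.09  0.93  0.39  1.62 -1.01  1.46  1.14] g 0.12
lean 50.1
rotvec deg to goal [-0.1 -0.1 -0. ]
shift cm tool [ 2.3  -0.02  2.62]
```

>>> {"fn": "move_arm", "kwargs": {"commands": "0.12 0.32 0 0.38 0 0 0; 0.12 0.32 0 0.38 0 0 0; 0.12 0.32 0 0.38 0 0 0; 0.12 0.32 0 0.38 0 0 0; 0.12 0.19 0 0.23 0 0 0; 0.12 0.19 0 0.23 0 0 0; 0.12 0.13 0 0.15 0 0 0; 0.12 0.13 0 0.15 0 0 0; 0.12 0.13 0 0.15 0 0 0; 0.12 0.13 0 0.15 0 0 0; 0.12 0.13 0 0.15 0 0 0; 0.12 0.13 0 0.15 0 0 0"}}

```text
t: 5.97
eef_pos: [0.5979, 0.0188, 0.0241]
tool_rot: [-0.321, 0.589, 0.689, 0.274]
contact_force: [0.6, -0.7, -0.4]
gripper_width: 0.118
```

```bash
python3 -c "
from h import *
st(50,(-95,-1,12))
tiles=[]
for n,x0,y0 in(('top',200,150),('side',190,200)):
    im=cv2.cvtColor(bot.read_camera(n)['img'],cv2.COLOR_RGB2BGR)[y0:y0+100,x0:x0+200]
    tiles.append(cv2.convertScaleAbs(cv2.resize(im,None,fx=3,fy=3),alpha=1.6))
cv2.imwrite('pics/c2.png',np.vstack(tiles))"
```

```text
t 5.97 lane mm [-113.6   -3.2   12.1] F lane [-0.83 -0.5  -0.4 ] q [ 0.04  0.9   0.37  1.67 -1.04  1.41  1.14] g 0.118
lean 50.0
rotvec deg to goal [-0.  0.  0.]
shift cm tool [ 1.19 -0.22  1.43]
```

View pics/c2.png

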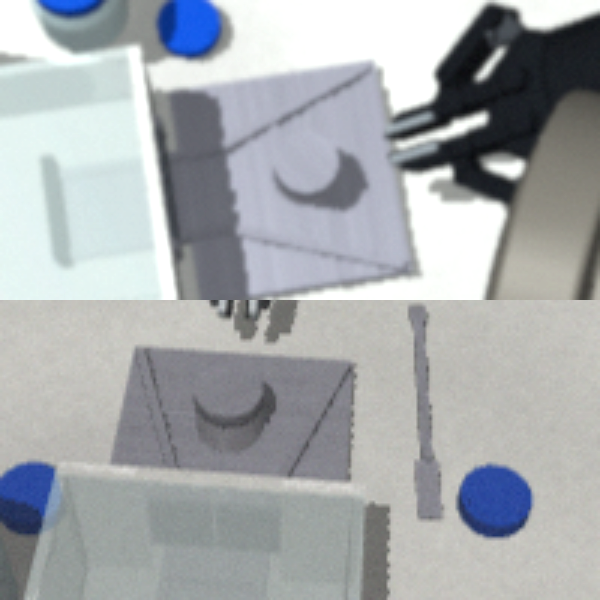

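```bash
python3 -c "
from h import *
o=bot.get_obs(); print(o['eef_pos'],o['tool_rot'])
for n,uv in (('top',(329,197)),('side',(190+250/3,200+8/3))):
    c=bot.read_camera(n); print(n,proj(c,[o['eef_pos']]),uv,ray(c,*uv,.03))
c=bot.read_camera('top');print(proj(c,[[.597,-.0,.02],[.6,.0,.25]]))
"
```

```text
[0.59778972 0.01920358 0.02412841] [-0.32163323  0.58829304  0.68931356  0.274427  ]
top [[313.65026086 204.99418097]] (329, 197) [ 0.61210923 -0.00959278  0.03      ]
side [[267.52080876 227.07303842]] (273.3333333333333, 202.66666666666666) [ 0.60148146 -0.03626862  0.03      ]
[[323.65806002 205.91155024]
 [333.4126163  171.27114203]]
```

```bash
python3 -c "
from h import *
o=bot.get_obs(); w,x,y,z=o['tool_rot']; R=Ro.from_quat([x,y,z,w]).as_matrix()
tiles=[]
for n,x0,y0,W,H in(('top',270,160,100,50),('side',220,170,100,70)):
    c=bot.read_camera(n); im=cv2.cvtColor(c['img'],cv2.COLOR_RGB2BGR)[y0:y0+H,x0:x0+W]
    im=cv2.resize(im,None,fx=5,fy=5)
    for s,col in((0,(0,0,255)),(.02,(0,255,0)),(.04,(255,0,0)),(.06,(0,255,255))):
        u=(proj(c,[o['eef_pos']-R[:,2]*s])[0]-[x0,y0])*5
        cv2.circle(im,tuple(int(a) for a in u),3,col,-1)
    tiles.append(im)
cv2.imwrite('pics/c3.png',np.vstack(tiles))"
```

```text
(no output)
```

View pics/c3.png

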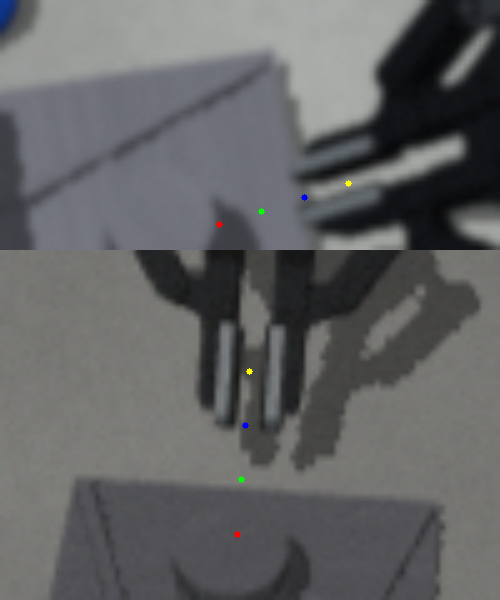

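```bash
cat >> h.py <<'E'
def tri(a,b,ca=None,cb=None):
    ca=ca or bot.read_camera('top'); cb=cb or bot.read_camera('side')
    P=[np.array(c['K'])@np.c_[cv2.Rodrigues(np.array(c['rvec'],float))[0],np.array(c['tvec'],float).ravel()] for c in(ca,cb)]
    X=cv2.triangulatePoints(P[0],P[1],np.array(a,float).reshape(2,1),np.array(b,float).reshape(2,1)).ravel(); X=X[:3]/X[3]
    print('tri',X.round(4),'lane',((X-D)@np.c_[d,l,k]*1000).round(1),'reproj',proj(ca,X)[0]-a,proj(cb,X)[0]-b)
    return X
E
python3 -c "
from h import *
o=bot.get_obs(); w,x,y,z=o['tool_rot']; R=Ro.from_quat([x,y,z,w])
X=tri((330,196.4),(269.4,204)); print('in tool frame mm',R.inv().apply(X-o['eef_pos'])*1000)
print('tray corners'); tri((170+683/4.4,150+92/4.4),(190+200/4.4,200+68/4.4)); tri((170+736/4.4,150+400/4.4),(190+521/4.4,200+92/4.4))
print('roof corners'); tri((170+391/4.4,150+443/4.4),(190+538/4.4,200+273/4.4)); tri((170+340/4.4,150+67/4.4),(190+86/4.4,200+239/4.4))
"
```

```text
tri [ 0.6051 -0.0095  0.0565] lane [-142.6   -5.8   44.5] reproj [0.01715263 1.05406535] [-1.93190511 -0.64284024]
in tool frame mm [  6.35845722   2.63610964 -42.86404735]
tray corners
tri [ 0.6693 -0.0044  0.0085] lane [-147.7  -70.1   -3.5] reproj [0.00264662 0.03270398] [-0.06021823 -0.01853983]
tri [ 0.5309 -0.0258  0.0093] lane [-147.2   70.    -2.7] reproj [-0.02463089  0.38666282] [-0.69300874 -0.24137482]
roof corners
tri [0.5005 0.1177 0.0932] lane [-0.7 77.6 81.2] reproj [-0.04789892  0.48096313] [-0.99900615 -0.35802823]
tri [0.6556 0.1412 0.0901] lane [ -1.7 -79.3  78.1] reproj [0.02599434 0.24403576] [-0.52310342 -0.15845938]
```

>>> {"fn": "move_arm", "kwargs": {"commands": "0.12 0.13 -0.05 0.15 0 0 0; 0.12 0.13 -0.05 0.15 0 0 0; 0.12 0.13 -0.05 0.15 0 0 0; 0.12 0.13 0 0.15 0 0 0; 0.12 0.13 0 0.15 0 0 0; 0.12 0.13 0 0.15 0 0 0; 0.12 0.13 0 0.15 0 0 0; 0.12 0.13 0 0.15 0 0 0"}}

```text
t: 7.48
eef_pos: [0.5939, 0.0344, 0.0244]
tool_rot: [-0.321, 0.588, 0.689, 0.274]
contact_force: [-0.2, 0.9, 0.4]
gripper_width: 0.118
```

```bash
python3 -c "
from h import *
st(50,(-90,-1,12))
a=cv2.imread('pics/top1.png').astype(int)
c=snap('top','pics/top2.png'); b=cv2.imread('pics/top2.png').astype(int)
x=np.abs(a-b).sum(2)[185:235,262:330]
print('changed px in pot area',(x>40).sum(), np.argwhere(x>40).mean(0) if (x>40).any() else '')
"
```

```text
t 7.48 lane mm [-97.5  -1.7  12.4] F lane [0.88 0.02 0.36] q [ 0.02  0.89  0.37  1.7  -1.05  1.39  1.14] g 0.118
lean 50.0
rotvec deg to goal [-0. -0.  0.]
shift cm tool [ 0.46 -0.07  0.6 ]
changed px in pot area 122 [12.98360656 63.59016393]
```

```bash
python3 -c "
from h import *
o=bot.get_obs(); w,x,y,z=o['tool_rot']; R=Ro.from_quat([x,y,z,w]).as_matrix()
tiles=[]
for n,x0,y0,W,H in(('top',270,130,180,110),('side',180,120,180,110)):
    c=bot.read_camera(n); im=cv2.cvtColor(c['img'],cv2.COLOR_RGB2BGR)[y0:y0+H,x0:x0+W]
    im=cv2.convertScaleAbs(cv2.resize(im,None,fx=4,fy=4,interpolation=cv2.INTER_CUBIC),alpha=1.8)[:, :720]
    for s,col in((.04,(0,0,255)),(.073,(0,255,0)),(.113,(255,0,0))):
      for yy in (-.0425,.0425):
        u=(proj(c,[o['eef_pos']-R[:,2]*s+R[:,1]*yy])[0]-[x0,y0]+.5)*4
        cv2.circle(im,tuple(int(a) for a in u),3,col,-1)
    tiles.append(cv2.resize(im,None,fx=.68,fy=.68))
cv2.imwrite('pics/c4.png',np.vstack(tiles))"
```

```text
(no output)
```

View pics/c4.png

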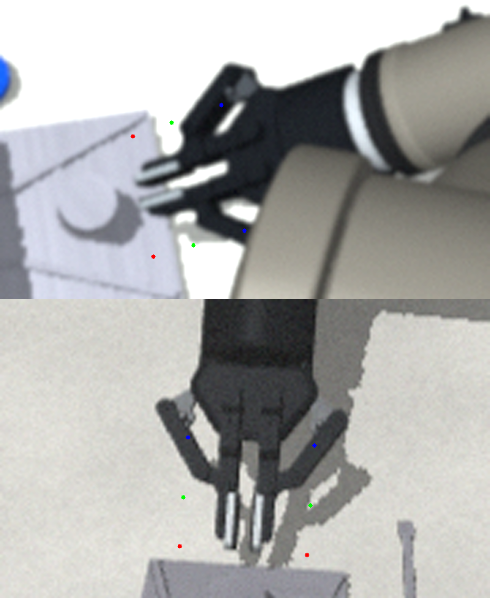

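>>> {"fn": "move_arm", "kwargs": {"commands": "0.12 -0.32 0 -0.38 0 0 0; 0.12 -0.32 0 -0.38 0 0 0; 0.12 -0.23 0 0.19 0 0 0; 0.12 -0.23 0 0.19 0 0 0; 0.12 -0.23 0 0.19 0 0 0; 0.12 -0.23 0 0.19 0 0 0; 0.12 -0.23 0 0.19 0 0 0; 0.12 0 0 0 0 0 0; 0.12 0 0 0 0 0 0"}}

```text
t: 8.38
eef_pos: [0.5953, 0.0244, 0.0092]
tool_rot: [-0.322, 0.588, 0.689, 0.274]
contact_force: [-0.3, -0.3, -0.9]
gripper_width: 0.122
```

```bash
python3 -c "
from h import *
st()"
```

```text
t 8.38 lane mm [-107.6   -1.5   -2.8] F lane [-0.21  0.37 -0.94] q [ 0.04  0.92  0.37  1.68 -1.05  1.39  1.15] g 0.122
lean 50.0
```

>>> {"fn": "move_arm", "kwargs": {"commands": "0.12 -0.1 0 0.08 0 0 0; 0.12 -0.1 0 0.08 0 0 0; 0.12 -0.1 0 0.08 0 0 0; 0.12 -0.1 0 0.08 0 0 0; 0.12 0 0 0 0 0 0; 0.12 0 0 0 0 0 0"}}

```text
t: 8.88
eef_pos: [0.5955, 0.0241, 0.0042]
tool_rot: [-0.321, 0.588, 0.689, 0.274]
contact_force: [0.1, -0.0, 0.4]
gripper_width: 0.121
```

```bash
python3 -c "
from h import *
st()"
```

```text
t 8.88 lane mm [-108.    -1.6   -7.8] F lane [-0.06 -0.07  0.41] q [ 0.04  0.93  0.36  1.68 -1.05  1.39  1.16] g 0.121
lean 50.0
```

>>> {"fn": "move_arm", "kwargs": {"commands": "0.12 -0.08 0 0.06 0 0 0; 0.12 -0.08 0 0.06 0 0 0; 0.12 -0.08 0 0.06 0 0 0; 0.12 -0.08 0 0.06 0 0 0; 0.12 -0.08 0 0.06 0 0 0; 0.12 0 0 0 0 0 0"}}

```text
t: 9.38
eef_pos: [0.5954, 0.0239, -0.0009]
tool_rot: [-0.322, 0.589, 0.689, 0.274]
contact_force: [-0.2, -0.0, 0.1]
gripper_width: 0.116
```

>>> {"fn": "move_arm", "kwargs": {"commands": "0.12 -0.08 0 0.06 0 0 0; 0.12 -0.08 0 0.06 0 0 0; 0.12 -0.08 0 0.06 0 0 0; 0.12 0 0 0 0 0 0"}}

```text
t: 9.72
eef_pos: [0.5955, 0.0237, -0.0039]
tool_rot: [-0.322, 0.589, 0.689, 0.274]
contact_force: [-0.3, -0.8, 0.6]
gripper_width: 0.119
```

```bash
python3 -c "
from h import *
st()
tiles=[]
for n,x0,y0 in(('top',260,165),('side',220,190)):
    im=cv2.cvtColor(bot.read_camera(n)['img'],cv2.COLOR_RGB2BGR)[y0:y0+60,x0:x0+100]
    tiles.append(cv2.convertScaleAbs(cv2.resize(im,None,fx=5,fy=5),alpha=1.6))
cv2.imwrite('pics/c5.png',np.vstack(tiles))"
```

```text
t 9.72 lane mm [-108.4   -1.5  -15.9] F lane [-0.74  0.38  0.65] q [ 0.04  0.94  0.36  1.68 -1.05  1.38  1.17] g 0.119
lean 50.0
```

View pics/c5.png

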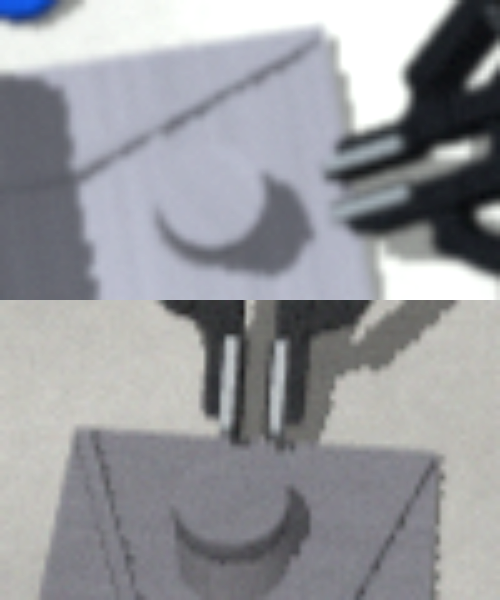

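```bash
python3 -c "
from h import *
o=bot.get_obs(); w,x,y,z=o['tool_rot']; R=Ro.from_quat([x,y,z,w])
X=tri((326.4,202.6),(270.4,217.6)); print('in tool frame mm',R.inv().apply(X-o['eef_pos'])*1000, X-o['eef_pos'])
tri((302.6,205),(267.6,232.4))
for n,uv in(('top',(302.6,205)),('side',(267.6,232.4))): 
  r=ray(bot.read_camera(n),*uv,.048)-D; print(n,r@d*1000,r@l*1000)
for n,uv in(('top',(326.4,202.6)),('side',(270.4,217.6))): 
  r=ray(bot.read_camera(n),*uv,.027)-D; print(n,r@d*1000,r@l*1000)
"
```

```text
tri [ 0.6014 -0.0051  0.023 ] lane [-137.7   -2.9   11. ] reproj [0.0057339  0.70007201] [-1.28412544 -0.42637561]
in tool frame mm [  1.6423376    1.29662087 -39.65780517] [ 0.00588097 -0.02875967  0.02674725]
tri [0.5936 0.0405 0.0377] lane [-91.5  -2.3  25.7] reproj [0.00285931 0.60791536] [-1.16279134 -0.3862426 ]
top -91.10928144240746 -1.2393455158528992
side -83.18043139010572 1.0085880087305115
top -137.542663245348 -3.446625596513313
side -133.7175773774467 0.007416838426810214
```

>>> {"fn": "move_arm", "kwargs": {"commands": "0.12 -0.08 0 0.06 0 0 0; 0.12 -0.08 0 0.06 0 0 0; 0.12 0 0 0 0 0 0"}}

```text
t: 10.47
eef_pos: [0.5955, 0.0236, -0.0059]
tool_rot: [-0.322, 0.589, 0.689, 0.274]
contact_force: [-0.1, 0.4, 0.3]
gripper_width: 0.123
```

>>> {"fn": "move_arm", "kwargs": {"commands": "0.12 -0.08 0 0.06 0 0 0; 0.12 -0.08 0 0.06 0 0 0; 0.12 0 0 0 0 0 0"}}

```text
t: 10.72
eef_pos: [0.5957, 0.0236, -0.0066]
tool_rot: [-0.322, 0.588, 0.689, 0.275]
contact_force: [-1.4, -0.4, 6.5]
gripper_width: 0.122
```

>>> {"fn": "move_arm", "kwargs": {"commands": "0.12 -0.08 0 0.06 0 0 0; 0.12 -0.08 0 0.06 0 0 0; 0.12 0 0 0 0 0 0"}}

```text
t: 10.97
eef_pos: [0.5958, 0.0237, -0.0067]
tool_rot: [-0.323, 0.587, 0.689, 0.276]
contact_force: [-3.4, -2.7, 15.5]
gripper_width: 0.119
```

>>> {"fn": "move_arm", "kwargs": {"commands": "0.06 0.35 0 -0.29 0 0 0; 0.06 0.35 0 -0.29 0 0 0; 0.06 0.32 -0.05 0.38 0 0 0; 0.06 0.19 -0.05 0.23 0 0 0; 0.06 0.13 -0.05 0.15 0 0 0; 0.06 0.13 0 0.15 0 0 0; 0.06 0.13 0 0.15 0 0 0; 0.06 0.13 0 0.15 0 0 0; 0.06 0.13 0 0.15 0 0 0; 0.06 0.13 0 0.15 0 0 0; 0.06 0.13 0 0.15 0 0 0; 0.06 0.13 0 0.15 0 0 0"}}

```text
t: 11.97
eef_pos: [0.5904, 0.0469, -0.0003]
tool_rot: [-0.321, 0.588, 0.689, 0.274]
contact_force: [1.1, 0.4, -0.1]
gripper_width: 0.06
```

```bash
python3 -c "
from h import *
st(50,(-60,0,-13))"
```

```text
t 11.97 lane mm [-84.7  -0.2 -12.3] F lane [ 0.25 -1.19 -0.15] q [ 0.01  0.92  0.35  1.71 -1.07  1.36  1.16] g 0.06
lean 50.0
rotvec deg to goal [-0.  0.  0.]
shift cm tool [ 1.54 -0.02  1.93]
```

Push 24 mm more, then look.

>>> {"fn": "move_arm", "kwargs": {"commands": "0.06 0.13 0 0.15 0 0 0; 0.06 0.13 0 0.15 0 0 0; 0.06 0.13 0 0.15 0 0 0; 0.06 0.13 0 0.15 0 0 0; 0.06 0.13 0 0.15 0 0 0; 0.06 0.13 0 0.15 0 0 0; 0.06 0.13 0 0.15 0 0 0; 0.06 0.13 0 0.15 0 0 0; 0.06 0.13 0 0.15 0 0 0; 0.06 0.13 0 0.15 0 0 0; 0.06 0.13 0 0.15 0 0 0; 0.06 0.13 0 0.15 0 0 0"}}

```text
t: 12.97
eef_pos: [0.5866, 0.0705, 0.0001]
tool_rot: [-0.321, 0.588, 0.689, 0.274]
contact_force: [0.8, 0.3, -0.3]
gripper_width: 0.059
```

```bash
cat > v.py <<'E'
import sys
from h import *
st(50)
tiles=[]
for n,x0,y0 in(('top',200,165),('side',210,200)):
    im=cv2.cvtColor(bot.read_camera(n)['img'],cv2.COLOR_RGB2BGR)[y0:y0+80,x0:x0+120]
    tiles.append(cv2.convertScaleAbs(cv2.resize(im,None,fx=3.7,fy=3.7,interpolation=cv2.INTER_CUBIC),alpha=1.6))
cv2.imwrite(sys.argv[1],np.vstack(tiles))
E
python3 v.py pics/c6.png
```

```text
t 12.97 lane mm [-60.8  -0.1 -11.9] F lane [ 0.13 -0.86 -0.34] q [-0.01  0.9   0.34  1.74 -1.09  1.33  1.16] g 0.059
lean 50.0
rotvec deg to goal [-0. -0.  0.]
```

View pics/c6.png

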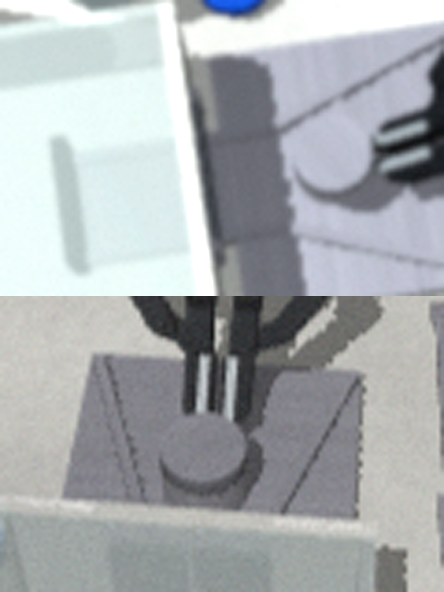

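```bash
python3 -c "
from h import *
for n,uv,z in(('top',(200+337/3.7,165+155/3.7),.048),('side',(210+204/3.7,200+(448-296)/3.7),.048),('top',(200+380/3.7,165+152/3.7),.03)): 
  r=ray(bot.read_camera(n),*uv,z)-D; print(n,r@d*1000,r@l*1000)
"
```

```text
top -69.51367774836338 -0.9299686889714184
side -64.33449384464002 -1.0820139086086238
top -92.03507052532322 -2.9559987333989555
```

>>> {"fn": "move_arm", "kwargs": {"commands": "0.06 0.13 0 0.15 0 0 0; 0.06 0.13 0 0.15 0 0 0; 0.06 0.13 0 0.15 0 0 0; 0.06 0.13 0 0.15 0 0 0; 0.06 0.13 0 0.15 0 0 0; 0.06 0.13 0 0.15 0 0 0; 0.06 0.13 0 0.15 0 0 0; 0.06 0.13 0 0.15 0 0 0; 0.06 0.13 0 0.15 0 0 0; 0.06 0.13 0 0.15 0 0 0; 0.06 0.13 0 0.15 0 0 0; 0.06 0.13 0 0.15 0 0 0"}}

```text
t: 14.22
eef_pos: [0.5829, 0.094, 0.0004]
tool_rot: [-0.321, 0.588, 0.689, 0.274]
contact_force: [-0.1, -1.0, -0.2]
gripper_width: 0.06
```

```bash
python3 -c "
from h import *
st(50)"
```

```text
t 14.22 lane mm [-37.   -0.1 -11.6] F lane [-1.01  0.29 -0.2 ] q [-0.04  0.89  0.33  1.77 -1.11  1.3   1.15] g 0.06
lean 50.0
rotvec deg to goal [-0. -0.  0.]
```

>>> {"fn": "move_arm", "kwargs": {"commands": "0.06 0.13 -0.05 0.15 0 0 0; 0.06 0.13 -0.05 0.15 0 0 0; 0.06 0.13 0 0.15 0 0 0; 0.06 0.13 0 0.15 0 0 0; 0.06 0.13 0 0.15 0 0 0; 0.06 0.13 0 0.15 0 0 0; 0.06 0.13 0 0.15 0 0 0; 0.06 0.13 0 0.15 0 0 0; 0.06 0.13 0 0.15 0 0 0; 0.06 0.13 0 0.15 0 0 0; 0.06 0.13 0 0.15 0 0 0; 0.06 0.13 0 0.15 0 0 0"}}

```text
t: 15.22
eef_pos: [0.5782, 0.1172, 0.0008]
tool_rot: [-0.321, 0.589, 0.689, 0.274]
contact_force: [0.8, 0.2, -0.2]
gripper_width: 0.059
```

```bash
python3 -c "
from h import *
st(50)"
```

```text
t 15.22 lane mm [-13.3   0.9 -11.2] F lane [ 0.1  -0.79 -0.17] q [-0.07  0.88  0.31  1.79 -1.13  1.27  1.15] g 0.059
lean 50.0
rotvec deg to goal [-0.  0.  0.]
```

>>> {"fn": "move_arm", "kwargs": {"commands": "0.06 0.13 0 0.15 0 0 0; 0.06 0.13 0 0.15 0 0 0; 0.06 0.13 0 0.15 0 0 0; 0.06 0.13 0 0.15 0 0 0; 0.06 0.13 0 0.15 0 0 0; 0.06 0.13 0 0.15 0 0 0; 0.06 0.13 0 0.15 0 0 0; 0.06 0.13 0 0.15 0 0 0; 0.06 0.13 0 0.15 0 0 0; 0.06 0.13 0 0.15 0 0 0"}}

```text
t: 16.05
eef_pos: [0.5751, 0.1369, 0.0011]
tool_rot: [-0.321, 0.588, 0.689, 0.274]
contact_force: [-0.2, -1.7, -0.7]
gripper_width: 0.058
```

```bash
python3 v.py pics/c7.png
```

```text
t 16.05 lane mm [  6.6   0.9 -10.9] F lane [-1.65  0.46 -0.73] q [-0.09  0.87  0.3   1.81 -1.15  1.25  1.14] g 0.058
lean 50.0
rotvec deg to goal [-0. -0.  0.]
```

View pics/c7.png

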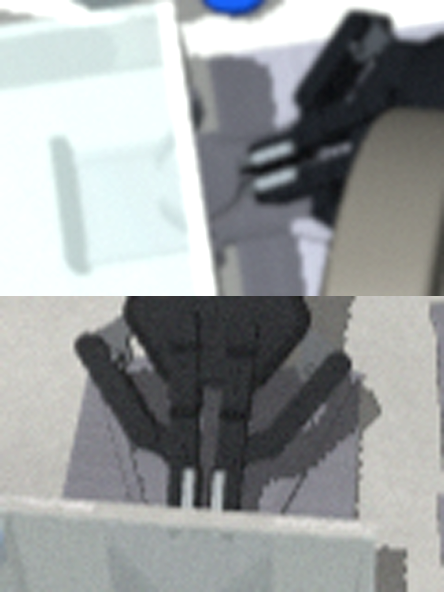

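>>> {"fn": "move_arm", "kwargs": {"commands": "0.06 0.13 0 0.15 0 0 0; 0.06 0.13 0 0.15 0 0 0; 0.06 0.13 0 0.15 0 0 0; 0.06 0.13 0 0.15 0 0 0; 0.06 0.13 0 0.15 0 0 0; 0.06 0.13 0 0.15 0 0 0; 0.06 0.13 0 0.15 0 0 0; 0.06 0.13 0 0.15 0 0 0; 0.06 0.13 0 0.15 0 0 0; 0.06 0.13 0 0.15 0 0 0; 0.06 0.13 0 0.15 0 0 0; 0.06 0.13 0 0.15 0 0 0"}}

```text
t: 17.15
eef_pos: [0.5712, 0.1606, 0.0014]
tool_rot: [-0.322, 0.588, 0.689, 0.274]
contact_force: [-0.1, -0.3, -0.3]
gripper_width: 0.057
```

```bash
python3 -c "
from h import *
st(50)"
```

```text
t 17.15 lane mm [ 30.6   1.1 -10.6] F lane [-0.28  0.18 -0.28] q [-0.12  0.86  0.29  1.83 -1.17  1.23  1.13] g 0.057
lean 50.0
rotvec deg to goal [-0.  0.  0.]
```

>>> {"fn": "move_arm", "kwargs": {"commands": "0.06 0.13 0 0.15 0 0 0; 0.06 0.13 0 0.15 0 0 0; 0.06 0.13 0 0.15 0 0 0; 0.06 0.13 0 0.15 0 0 0; 0.06 0.13 0 0.15 0 0 0; 0.06 0 0 0 0 0 0"}}

```text
t: 17.65
eef_pos: [0.5696, 0.1707, 0.0018]
tool_rot: [-0.322, 0.588, 0.689, 0.274]
contact_force: [-0.4, -0.2, -0.5]
gripper_width: 0.062
```

```bash
python3 -c "
from h import *
st(50)"
```

```text
t 17.65 lane mm [ 40.9   1.  -10.2] F lane [-0.12  0.46 -0.49] q [-0.13  0.85  0.28  1.84 -1.18  1.22  1.13] g 0.062
lean 50.0
rotvec deg to goal [-0. -0.  0.]
```

>>> {"fn": "move_arm", "kwargs": {"commands": "0.06 0.06 0 0.08 0 0 0; 0.06 0.06 0 0.08 0 0 0; 0.06 0.06 0 0.08 0 0 0; 0.06 0.06 0 0.08 0 0 0; 0.06 0 0 0 0 0 0"}}

```text
t: 18.07
eef_pos: [0.5691, 0.1744, 0.0015]
tool_rot: [-0.322, 0.588, 0.689, 0.274]
contact_force: [0.5, 0.0, 0.0]
gripper_width: 0.061
```

>>> {"fn": "move_arm", "kwargs": {"commands": "0.06 0.06 0 0.08 0 0 0; 0.06 0.06 0 0.08 0 0 0; 0.06 0.06 0 0.08 0 0 0; 0.06 0 0 0 0 0 0"}}

```text
t: 18.4
eef_pos: [0.5689, 0.177, 0.0014]
tool_rot: [-0.321, 0.589, 0.689, 0.275]
contact_force: [0.7, -1.5, 0.1]
gripper_width: 0.06
```

>>> {"fn": "move_arm", "kwargs": {"commands": "0.06 0.06 0 0.08 0 0 0; 0.06 0.06 0 0.08 0 0 0; 0.06 0 0 0 0 0 0"}}

```text
t: 18.65
eef_pos: [0.5685, 0.1791, 0.0012]
tool_rot: [-0.321, 0.588, 0.689, 0.274]
contact_force: [0.4, -2.0, 0.5]
gripper_width: 0.063
```

>>> {"fn": "move_arm", "kwargs": {"commands": "0.06 0.06 0 0.08 0 0 0; 0.06 0.06 0 0.08 0 0 0; 0.06 0 0 0 0 0 0"}}

```text
t: 18.9
eef_pos: [0.5682, 0.1806, 0.001]
tool_rot: [-0.321, 0.589, 0.689, 0.274]
contact_force: [0.9, -2.8, 1.6]
gripper_width: 0.057
```

>>> {"fn": "move_arm", "kwargs": {"commands": "0.06 0.06 0 0.08 0 0 0; 0.06 0.06 0 0.08 0 0 0; 0.06 0 0 0 0 0 0"}}

```text
t: 19.15
eef_pos: [0.5683, 0.1808, 0.0009]
tool_rot: [-0.32, 0.589, 0.689, 0.274]
contact_force: [-1.0, -7.6, 3.3]
gripper_width: 0.059
```

>>> {"fn": "move_arm", "kwargs": {"commands": "0.06 0.06 0 0.08 0 0 0; 0.06 0 0 0 0 0 0; 0.06 0 0 0 0 0 0"}}

```text
t: 19.4
eef_pos: [0.5685, 0.181, 0.0008]
tool_rot: [-0.32, 0.59, 0.689, 0.274]
contact_force: [1.0, -11.2, 5.7]
gripper_width: 0.059
```

```bash
python3 -c "
from h import *
st(50)"; python3 v.py pics/c8.png
```

```text
t 19.4 lane mm [ 51.1   0.5 -11.2] F lane [-11.25   0.8    5.72] q [-0.15  0.85  0.28  1.85 -1.2   1.2   1.13] g 0.059
lean 49.8
rotvec deg to goal [ 0.1  0.2 -0.1]
t 19.4 lane mm [ 51.1   0.5 -11.2] F lane [-11.25   0.8    5.72] q [-0.15  0.85  0.28  1.85 -1.2   1.2   1.13] g 0.059
lean 49.8
rotvec deg to goal [ 0.1  0.2 -0.1]
```

>>> {"fn": "move_arm", "kwargs": {"commands": "0.06 -0.13 0 -0.15 0 0 0; 0.06 -0.26 0 -0.31 0 0 0; 0.06 -0.26 0 -0.31 0 0 0; 0.06 -0.26 0 -0.31 0 0 0; 0.06 -0.32 0 -0.38 0 0 0; 0.06 -0.32 0 -0.38 0 0 0; 0.06 -0.32 0 -0.38 0 0 0; 0.06 -0.32 0 -0.38 0 0 0; 0.06 -0.32 0 -0.38 0 0 0; 0.06 -0.32 0 -0.38 0 0 0; 0.06 -0.32 0 -0.38 0 0 0; 0.06 -0.32 0 -0.38 0 0 0"}}

```text
t: 20.5
eef_pos: [0.5761, 0.1302, 0.0008]
tool_rot: [-0.321, 0.588, 0.689, 0.274]
contact_force: [0.0, -0.0, 0.5]
gripper_width: 0.061
```

>>> {"fn": "move_arm", "kwargs": {"commands": "0.06 -0.5 0 -0.6 0 0 0; 0.06 -0.5 0 -0.6 0 0 0; 0.06 -0.5 0 -0.6 0 0 0; 0.06 -0.5 0 -0.6 0 0 0; 0.06 -0.5 0 -0.6 0 0 0; 0.06 -0.5 0 -0.6 0 0 0; 0.06 -0.5 0 -0.6 0 0 0; 0.06 -0.5 0 -0.6 0 0 0; 0.06 -0.5 0 -0.6 0 0 0; 0.06 -0.5 0 -0.6 0 0 0; 0.06 -0.5 0 -0.6 0 0 0; 0.06 0 0 0 0 0 0"}}

```text
t: 21.5
eef_pos: [0.59, 0.0434, 0.0008]
tool_rot: [-0.321, 0.589, 0.689, 0.274]
contact_force: [0.5, -0.6, -0.2]
gripper_width: 0.062
```

Run:
```python
from h import *
st(50)
tiles=[]
t=np.linspace(0,2*np.pi,60)
a=cv2.imread('pics/side0.png')
c=snap('side','pics/side9.png'); b=cv2.imread('pics/side9.png')
x0,y0,s=195,250,5
crop=lambda im:cv2.convertScaleAbs(cv2.resize(im[y0:y0+60,x0:x0+130],None,fx=s,fy=s,interpolation=cv2.INTER_CUBIC),alpha=1.9)
o=crop(b)
for cx,z in((44,-.005),):
    q=(proj(c,[D+d*(cx/1000+.02*np.cos(u))+l*.02*np.sin(u)+k*(z+.036) for u in t])-[x0,y0]+.5)*s
    for e in q[::3]: cv2.circle(o,tuple(int(v) for v in e),1,(0,0,255),-1)
ct=snap('top','pics/top9.png'); bt=cv2.imread('pics/top9.png')[160:260,175:305]
cv2.imwrite('pics/fin.png',cv2.resize(np.vstack([o,crop(a),cv2.convertScaleAbs(cv2.resize(bt,None,fx=s,fy=s,interpolation=cv2.INTER_CUBIC),alpha=1.6)[:450]]),None,fx=.56,fy=.56))
```

```text
t 21.5 lane mm [-88.1   0.8 -11.2] F lane [-0.67 -0.42 -0.18] q [ 0.02  0.92  0.35  1.71 -1.07  1.36  1.16] g 0.062
lean 49.9
rotvec deg to goal [ 0.1  0.1 -0.1]
```

View pics/fin.png

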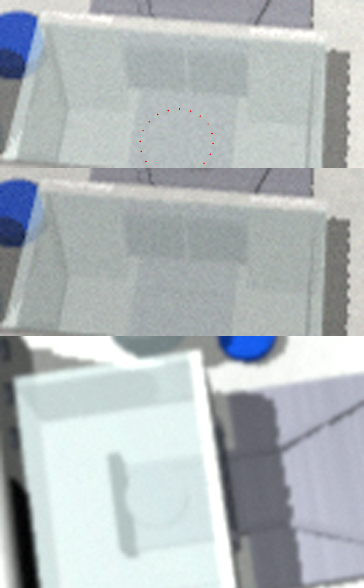

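Run:
```python
from h import *
c=bot.read_camera('top')
r=ray(c,231.1,215.7,.043)-D; print('pot',r@d*1000,r@l*1000)
a=cv2.imread('pics/side0.png').astype(int);b=cv2.imread('pics/side9.png').astype(int)
c=bot.read_camera('side')
q=proj(c,[D+l*y+k*z-d*.0 for y in(-.034,.034) for z in(.007,.05)]);print(q.round(0))
x0,y0=q.min(0).astype(int);x1,y1=q.max(0).astype(int)
df=np.abs(cv2.GaussianBlur((a-b).astype(np.float32),(5,5),0)).max(2)
print('leaf diff',df[y0:y1,x0:x1].mean(),df[y0:y1,x0:x1].max(),'empty-hood ref',df[y0:y1,x1+5:x1+20].max())
# bystanders from top
a=cv2.imread('pics/top0.png').astype(int);b=cv2.imread('pics/top9.png').astype(int)
df=np.abs(cv2.GaussianBlur((a-b).astype(np.float32),(5,5),0)).max(2)
for n,(x,y) in dict(capA=(263,158),capB=(296,294),weight=(236,287),jar=(225,145),dish=(245,102),spat=(330,267)).items(): print(n,df[y-14:y+14,x-18:x+18].max())
```

```text
pot 42.57431178810487 -2.323521522868845
[[241. 281.]
 [239. 267.]
 [282. 285.]
 [282. 271.]]
leaf diff 9.624872 11.769531 empty-hood ref 12.5078125
capA 28.601562
capB 29.308594
weight 29.917969
jar 29.054688
dish 30.109375
spat 57.035156
```

>>> {"fn": "move_arm", "kwargs": {"commands": "0.06 0.5 0 -1.5 0 0 0; 0.06 0.5 0 -1.5 0 0 0; 0.06 0.5 0 -1.5 0 0 0; 0.06 0.8 0 -2 0 0 0; 0.06 0.8 0 -2 0 0 0; 0.06 0.8 0 -2 0 0 0; 0.06 0.8 0 -2 0 0 0; 0.06 0.8 0 -2 0 0 0; 0.06 0.8 0 -2 0 0 0; 0.06 0 0 0 0 0 0; 0.06 0 0 0 0 0 0"}}

```text
t: 22.62
eef_pos: [0.6038, -0.0411, 0.1576]
tool_rot: [-0.319, 0.589, 0.69, 0.275]
contact_force: [-0.5, 0.8, 0.1]
gripper_width: 0.058
```

Run:
```python
from h import *
st()
for n,regs in (('top',dict(spat=(318,267),spatend=(365,260),weight=(236,287),capA=(263,158),capB=(296,294))),('side',dict(spat=(332,235),capB=(355,267),leaves=(261,276)))):
    snap(n,f'pics/{n}10.png'); a=cv2.imread(f'pics/{n}0.png');b=cv2.imread(f'pics/{n}10.png').astype(np.float32).copy()
    b=b.astype(np.uint8)
    for m,(x,y) in regs.items():
        h=10 if m=='leaves' else 18; t=a[y-h:y+h,x-18:x+18]; r=cv2.matchTemplate(b[y-h-10:y+h+10,x-28:x+28],t,cv2.TM_CCOEFF_NORMED); _,v,_,loc=cv2.minMaxLoc(r); print(n,m,round(v,3),loc[0]-10,loc[1]-10)
```

```text
t 22.62 lane mm [-173.7    0.3  145.6] F lane [0.92 0.4  0.06] q [ 0.08  0.76  0.44  1.58 -0.94  1.6   1.01] g 0.058
lean 49.8
top spat 0.997 0 0
top spatend 0.995 0 0
top weight 0.999 0 0
top capA 1.0 0 0
top capB 1.0 0 0
side spat 0.978 0 0
side capB 0.997 0 0
side leaves 0.747 0 0
```

Run:
```python
from h import *
a=cv2.imread('pics/side0.png',0).astype(np.float32)
b=np.mean([cv2.cvtColor(bot.read_camera('side')['img'],cv2.COLOR_RGB2GRAY) for _ in range(6)],0)
for im in(a,b):
    for y in (268,272,276,280,284): print(cv2.blur(im.astype(np.float32),(3,3))[y,234:290:3].astype(int))
    print()
```

```text
[90 88 83 83 83 82 83 83 83 86 84 85 84 86 86 87 87 90 89]
[90 90 83 82 81 82 81 82 81 83 81 82 81 81 80 80 84 90 90]
[90 90 84 81 81 81 81 81 81 84 81 82 81 81 81 81 82 90 90]
[91 89 87 84 82 82 81 82 81 85 81 82 81 82 81 81 84 90 90]
[89 90 91 92 88 87 87 88 87 87 88 87 87 87 87 86 87 90 90]

[97 97 89 89 89 89 89 89 90 92 91 91 91 92 93 92 93 96 97]
[97 97 89 87 88 87 87 87 87 90 87 87 87 87 87 88 89 97 97]
[96 97 91 87 87 87 87 87 87 90 88 87 87 87 87 88 89 97 97]
[96 96 94 90 88 88 88 88 87 90 87 87 87 87 88 87 89 97 97]
[ 96  96  98 100  95  94  94  94  94  94  94  94  93  93  93  92  94  96
  97]
```

Leaf profiles are the same as at the start apart from a uniform brightness change, with the bright seam in the same column, so both leaves are shut.

```bash
python3 -c "
from station import bot
print(bot.hand_in())"
```

```text
the job is handed in; nothing more can be done
None
```

The pot was pushed along the tray through both leaves and came to rest firmly against the stop. I then drew the arm back clear and handed the job in at about 23 s.

- **Stop:** the push met a stiff stop at about 11 N. The largest force overall was about 16 N, when I touched down on the tray to find its height.
- **Pot position:** the top view puts its centre 43–45 mm past the door, touching the stop wall, so all of it lies over the recess. I did not measure the 5 mm drop directly; it follows from that position.
- **Leaves:** the side-view brightness profile across both leaves matches the start image, with the seam in the same column, so both are shut. A cruder template match there scored only 0.75, which I put down to the pot now showing behind them and a brightness shift.
- **Bystanders:** the two caps, the weight pot and the spatula show no shift. For the jar and dish, the image difference was no larger than for those unmoved items.

**Disagreement:** the reported TCP sat about 40 mm ahead, along the tool axis, of the fingertips seen in both cameras. Touching down on the tray and the late contact with the pot confirmed this, so I worked from the seen tip. I did not find the cause.

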